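Open the combination-locked instrument case and present its shackle

TASK

Unlock the grey instrument case: turn its black dial anticlockwise, click by click, until its white pointer rests in the notch at the green mark, then pull the steel shackle straight up out of the case. Carry the shackle over the white ring on the blue mat and finish while still holding it there, upright and still, with its legs at least 10 cm above the mat and touching nothing else; the dial stays at the green mark and the other things on the bench stay where they are.

Things in the scene. Friction and masses are not known exactly. Their poses are not given: they have to be found in the camera images.
- case: grey instrument case fixed to the bench, 170 (x) x 260 (y) x 85 mm high. Origin: centre of its underside, z up. Its top carries the dial (axis at x 0, y +55 mm) and, towards its -y end, the shackle (legs at x 0, y -25 and y -69 mm), which straddles a flat steel hasp tongue 26 mm wide lying 4 mm high on the top from x -20 to +85 mm. A small jar stands near the -y edge.
- dial_axis (a point): point on the dial's vertical axis at the level of the case's top (85 mm above the bench). The dial is a round black knob 40 mm across and 30 mm high standing on this point, with grey ribs, and a white pointer line on its top and down its side. Best pinched across its diameter from above, fingertips 4 mm or more over the case's top; the nearest shackle leg is 75 mm from the axis.
- open_mark (a point): middle of the green mark on the case's top, 34 mm from the dial's axis on the side towards the shackle (-y of the case). White ticks on the same circle mark the other notches.
- dial (a joint): angle of the dial, rad. 0: pointer at the green mark, where the lock is open (within about 0.12 rad either way the shackle comes free; elsewhere a hidden rim holds it down). Positive is anticlockwise from above. It starts clockwise of the mark, at about -0.8 to -2.0. It clicks into a sprung notch every 0.4 rad (0, -0.4, -0.8, ...), about 0.1 N m to turn over each bump; let go, it springs to the nearest notch. Stops at -2.8 and +0.6.
- shackle: loose steel U-shaped shackle, about 0.2 kg, 94 mm tall over all, round bar 9 mm thick, legs 44 mm apart along its y axis. Origin: midway between the feet, at their lowest level; z up along the legs. A locking tooth 8 mm high and 12 mm long sticks out of one foot (+y), inside the case. Its axes match the case's at the start, feet 45 mm below the case's top; the legs leave the case after a 45 mm pull straight up (1 mm play in the holes, about 3 mm lift when locked).
- shackle_bar (a point): middle of the shackle's level crossbar, 90 mm above the origin, its straight part 28 mm long along the shackle's y; at the start 45 mm above the case's top, open space beneath down to the hasp tongue. Pinch it from above with the fingers closing along the shackle's x.
- mat: blue inspection mat fixed on the bench, 200 (x) x 260 (y) x 3 mm, with a white ring 100 mm across in its middle. Origin: centre of its underside. A spool of solder stands on one corner.
- spool: spool of solder wire, 44 mm across, 30 mm high, on a corner of the mat. Origin: centre of its underside. Leave alone.
- flux_jar: small flux jar with a red cap, 30 mm across, 32 mm high, on the case near its -y edge. Origin: centre of its underside. Leave alone.
- multimeter: red handheld multimeter, 180 x 85 x 40 mm. Origin: centre of its underside. Leave alone.
- wash_bottle: wash bottle, 60 mm across, 150 mm high. Origin: centre of its underside. Leave alone.
- driver: orange screwdriver lying on the bench, 170 mm long. Leave alone.

How it is judged (in metres and radians):
On the way, in this order (a step that is already met when the one before it is completed fails the run):
1. the dial is turned to the notch at the green mark while the shackle is still down (value of joint dial between -0.15 and 0.15 rad and z of shackle in the frame of case below 0.05 m), for 0.2 s.
2. the shackle is pulled up clear of the case (z of shackle in the frame of case above 0.087 m and contact force between the fingers and shackle above 1 N), for 0.1 s.
At the end, for the whole second after the job is handed in: The fingers hold the shackle: feet over 100 mm above the bench, middle within 50 mm of the mat's centre, within 0.35 rad of upright, slower than 0.05 m/s, touching neither case, mat nor any other thing; the dial stands within 0.15 rad of the green mark (horizontal distance between shackle and mat below 0.05 m and height (world z) of shackle above 0.1 m and contact force between the fingers and shackle above 1 N and contact force between shackle and case below 0.1 N and contact force between shackle and mat below 0.1 N and contact force between shackle and spool below 0.1 N and contact force between shackle and flux_jar below 0.1 N and contact force between shackle and multimeter below 0.1 N and contact force between shackle and wash_bottle below 0.1 N and contact force between shackle and driver below 0.1 N and linear speed of shackle below 0.05 m/s and angle between shackle's own z axis and vertical below 0.35 rad and value of joint dial between -0.15 and 0.15 rad); the arm keeps its last pose, push and grip.
It fails at once if another thing on the bench is shifted by more than 30 mm (distance of any of spool, flux_jar, multimeter, wash_bottle, driver from where it was at the start of the episode above 0.03 m).
It also fails if it takes over 64 s, if anything falls off the work surface, if the arm or the gripper's body presses on something with over 40 N, if the wrist force passes 120 N, or if a joint passes its speed limit or range.

ROBOT

A 6-joint arm with a two-finger parallel gripper is mounted at the origin on the work surface. World frame = base frame: x ahead of the robot, y to its left, z up, the work surface at z = 0. Lengths are in m, angles in degrees, forces in N, time in s.
With the tool pointing down it reaches from about 0.375 to 0.9 m from the base axis. Payload 3.1 kg.
Tool frame: the origin (TCP) lies where the fingers leave the gripper's body, on its centre line; the fingertips stand 70 mm ahead of it and the grasp point (between the pads) lies 51 mm ahead of it; z points along the fingers, y is the line along which they close (so a half turn about z gives the same grasp; the last joint's range is limited). The gripper opens to 87 mm and grips with 3 to 60 N. Pads are 19 mm wide; open, the fingers measure 117 mm over their backs; the gripper's body (75 mm by 190 mm) begins 51 mm behind the grasp point.
Start: joints at [56.923, 30.224, 82.088, -0, 67.689, -10.227], TCP at [0.243, 0.576, 0.292] pointing down, gripper open.
Joint ranges: [-176.69, 176.69], [-43.24, 126.21], [12.49, 139.97], [-82, 262], [0, 151.66], [-163.58, 163.58]. Speed limits (degrees/s): [159.86, 159.86, 180, 180, 180, 180].

INTERFACE

Orientations are given as a 3x3 rotation matrix whose columns are the frame's x, y, z axes.
In Python, from rig import readout, capture, calibration, bot, look_for gives the robot as it stands. The module is installed in compiled form; this text tells all that it offers.
- The arm moves only by the shell command python3 -m pendant 'ROWS'. ROWS is JSON, a list of rows, each a list of 7 numbers: the shift along the tool's x, y, z normalised to -1 to 1, where 1 is 200 mm, then the turn, a rotation vector about the tool's x, y, z normalised to -1 to 1, where 1 is 180 degrees, then the closure, from -1 (fully open) to 1 (shut). In form: [[dx, dy, dz, ax, ay, az, grip], ...]. A call has 1 to 8 rows; each row is the pose to reach, as a shift and turn from the pose commanded when the call began, along the tool's axes at that moment, turning the shorter way round; what a row does not reach only later rows make up. A row lasts 1/10 s, in which the tool goes at most 50 mm and 8.59 degrees, less where a joint would pass 70% of its speed; a pose out of reach is approached as far as the arm can. A call with a number of a shift or a turn outside -1 to 1 is refused whole. A call with a gripper value outside its range is refused whole. The fingers move at their own pace and stop on an object; the grip force is fixed at half the most. Time passes only in rows, so rows that repeat a pose let the fingers close. It gives the time, the measured TCP pose, the force, the opening and the grip force at its end, in the units of the state.
- readout.read_state(): the state, without advancing time (a new reading comes with each control period).
- capture(name): name is "scene" or "top" or "wrist"; returns (picture, depth): 420x560x3 uint8, red, green, blue; 420x560 float32, m along the optical axis (not along the pixel's ray), 0 where there is no reading.
- calibration(name): a dict with "mtx" (3x3 intrinsics, pixels), "k1" (the pictures are not rectified: a ray, as slopes to the right and down, at radius r is drawn at 1 + k1 r^2 times it, then the intrinsics apply), "T" (4x4, takes a point from camera to world coordinates); the wrist camera has in their place "mount" (4x4, takes a point from camera to tool coordinates, whose origin is the TCP and whose axes are the flange's). Camera axes: x right, y down, z forward; pixel columns grow to the right and rows downward; lengths in m; the calibration is good to about 2 mm. A picture is of the moment at which its call begins: read the wrist's pose just before it. calibration takes no time and is no camera call.
- bot.hand_in(): hands the job in; it is judged then, once.
Trained networks look in the newest picture that a camera, given by its name, has taken for a name from the list of things; names that differ only in an ending like _2 or _b are one class to them, and where a whole thing is asked for, a point or a joint stands for the part that bears it (a point fixed in the world has none). Each returns a list of dicts, best first, with "conf" (0 to 1); they miss things now and then, are a little off and sometimes report something else, mostly with a low value. They report only what shows in the picture. A call takes as long as a camera call.
- look_for(thing, camera): "extent" ([left, top, right, bottom] in pixels, round what is visible of it).
The state is a dict: "time_s": time; "joint_positions": joint angles; "qvel": joint speeds; "tau": joint torques, N m; "position": TCP position; "tcp_rot": TCP orientation; "force": force on the tool from outside, world axes, zero at the start; "moment": the same for the moment, N m; "opening": opening from 0.0 (shut) to 1.0 (fully open); "grasp_force": force on a finger pad.
Only numpy, scipy, OpenCV 4.12 (cv2) and the standard library are available. Lean on these libraries where they do the work, as an engineer would, in place of code of your own. Each camera call takes 0.05 s, during which the arm holds its last target. There are 200 camera calls.

## Working session

There is one attempt and no reset: what is moved stays moved. The work goes in short steps, Python scripts to look and compute and a shell command to move; the robot and the scene stay as the last step left them, time stands still between calls to the robot, and variables do not carry over. Pictures are saved under pics/ and viewed, at most 10 in all, crops included, and the job is handed in when it is done.

```bash
mkdir -p pics; cat > h.py <<'E'
import numpy as np, cv2
from rig import readout, capture, calibration, bot, look_for
def T(name):
    c=calibration(name)
    if "T" in c: return c, np.array(c["T"])
    s=readout.read_state(); M=np.eye(4); M[:3,:3]=s["tcp_rot"]; M[:3,3]=s["position"]
    return c, M@np.array(c["mount"])
def rays(c,uv):
    K=np.array(c["mtx"]); k=float(c["k1"])
    return cv2.undistortPoints(np.array(uv,float).reshape(-1,1,2),K,np.array([k,0,0,0.])).reshape(-1,2)
def plane(c,M,uv,z):
    r=rays(c,uv); d=np.c_[r,np.ones(len(r))]@M[:3,:3].T
    return M[:3,3]+d*((z-M[2,3])/d[:,2])[:,None]
def cloud(c,M,D):
    v,u=np.mgrid[:D.shape[0],:D.shape[1]]
    r=rays(c,np.c_[u.ravel(),v.ravel()]); p=np.c_[r,np.ones(len(r))]*D.reshape(-1,1)
    return (p@M[:3,:3].T+M[:3,3]).reshape(*D.shape,3)
def save(n,im): cv2.imwrite(f"pics/{n}.png",im[...,::-1])
E
python3 - <<'E'
from h import *
np.set_printoptions(precision=4,suppress=True)
s=readout.read_state(); print(s["time_s"],s["tcp_rot"],s["position"],s["opening"])
c,M=T("top"); im,D=capture("top"); save("top",im); P=cloud(c,M,D)
for t in ["case","dial","open_mark","shackle","shackle_bar","mat","spool","flux_jar","multimeter","wash_bottle","driver"]:
    r=look_for(t,"top")[:2]
    for q in r:
        e=q["extent"]; u,v=(e[0]+e[2])/2,(e[1]+e[3])/2
        print(t,round(q["conf"],2),np.round(e),P[int(v),int(u)])
im,D=capture("wrist"); save("wrist",im)
E
```

```text
0.0 [[-0.9215  0.3883 -0.0012]
 [ 0.3883  0.9215 -0.0018]
 [ 0.0004 -0.0021 -1.    ]] [0.2424 0.5755 0.2913] 1.0006881871087905
case 0.79 [303. 149. 396. 225.] [ 0.5766 -0.2124  0.0869]
case 0.59 [ 73. 202. 128. 267.] [0.4332 0.5019 0.0448]
dial 0.66 [325. 173. 339. 190.] [ 0.5876 -0.1621  0.1149]
open_mark 0.92 [302. 149. 396. 223.] [ 0.5819 -0.2121  0.089 ]
mat 0.73 [150. 145. 248. 223.] [ 0.5964  0.2277 -0.0012]
mat 0.27 [466. 204. 496. 234.] [ 0.4924 -0.5716  0.1097]
spool 0.79 [167. 150. 182. 167.] [0.6637 0.2988 0.0349]
flux_jar 0.44 [383. 183. 395. 194.] [ 0.5697 -0.3189  0.1209]
flux_jar 0.3 [304. 149. 399. 219.] [ 0.5857 -0.2183  0.0843]
multimeter 0.58 [ 71. 202. 126. 264.] [0.4362 0.5086 0.043 ]
wash_bottle 0.93 [462. 204. 492. 231.] [ 0.4961 -0.5636  0.1008]
wash_bottle 0.47 [151. 145. 247. 224.] [ 0.3062 -0.0484  1.6065]
driver 0.82 [446. 265. 467. 292.] [ 0.328  -0.5281  0.0232]
```

View pics/top.png

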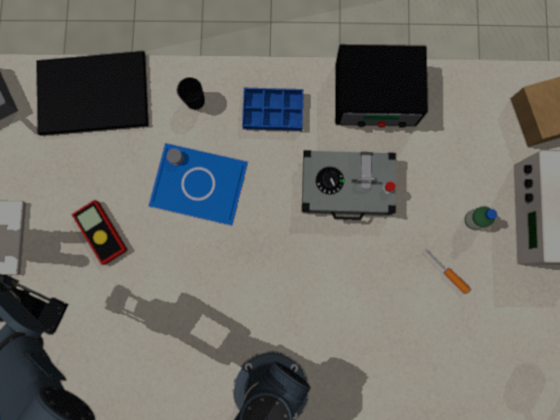

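View pics/wrist.png

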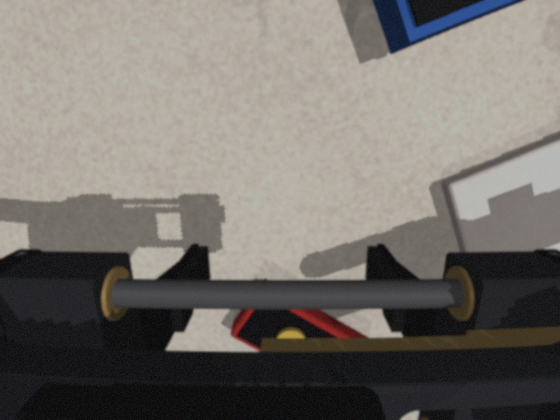

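The top view shows the case with its dial at about (330,180), the shackle at (367,183) and the flux jar at (390,187). The white ring on the mat is at (198,184). The wrist view shows only the bench near the multimeter. Next I'll refine these positions using depth and colour.

```bash
python3 - <<'E'
from h import *
np.set_printoptions(precision=4,suppress=True)
c,M=T("top"); im,D=capture("top"); P=cloud(c,M,D)
v,u=np.mgrid[:420,:560]; reg=(u>295)&(u<405)&(v>140)&(v<225); z=P[...,2]
m=reg&(z>.075); cnt=max(cv2.findContours(m.astype(np.uint8),0,1)[0],key=cv2.contourArea)
r=plane(c,M,cnt.reshape(-1,2),.085)[:,:2].astype(np.float32); print("case",cv2.minAreaRect(r))
m=reg&(u<345)&(z>.107)&(z<.125); p=P[m]; print("dial",len(p),p.mean(0),p.min(0),p.max(0), cv2.minEnclosingCircle(p[:,:2].astype(np.float32)))
m=reg&(u>345)&(u<380)&(z>.11); p=P[m]; print("sh",len(p),p.mean(0),p.min(0),p.max(0))
b=im.astype(int); m=(u>150)&(u<250)&(v>145)&(v<225)
mat=m&(b[...,2]>b[...,0]+60); q=plane(c,M,np.c_[u[mat],v[mat]],.003)[:,:2].astype(np.float32); print("mat",cv2.minAreaRect(q))
ring=(u>178)&(u<218)&(v>164)&(v<204)&(b.min(2)>130); q=plane(c,M,np.c_[u[ring],v[ring]],.003)[:,:2].astype(np.float32); print("ring",cv2.minEnclosingCircle(q))
g=reg&(b[...,1]>b[...,0]+40)&(b[...,1]>b[...,2]+20); print("green",g.sum(),plane(c,M,np.c_[u[g],v[g]],.085).mean(0) if g.any() else 0)
w=reg&(u<345)&(z>.1)&(b.min(2)>130); print("ptr",plane(c,M,np.c_[u[w],v[w]],.115))
x=cv2.resize(im[140:230,290:410],None,fx=6,fy=6,interpolation=cv2.INTER_CUBIC); save("crop",x)
E
```

```text
case ((0.5930685997009277, -0.21276681125164032), (0.26509517431259155, 0.17614661157131195), 89.52247619628906)
dial 167 [ 0.594  -0.1567  0.1149] [ 0.5744 -0.1766  0.1074] [ 0.6136 -0.1369  0.1245] ((0.5945529341697693, -0.15671080350875854), 0.020689822733402252)
sh 85 [ 0.5523 -0.228   0.3385] [ 0.3062 -0.2838  0.1108] [ 0.5985 -0.0484  1.6065]
mat ((0.5944960117340088, 0.23025864362716675), (0.25731217861175537, 0.19702647626399994), 77.93424987792969)
ring ((0.5946615934371948, 0.23096401989459991), 0.04859752580523491)
green 13 [ 0.5962 -0.1914  0.085 ]
ptr [[ 0.6856 -0.069   0.115 ]]
```

View pics/crop.png

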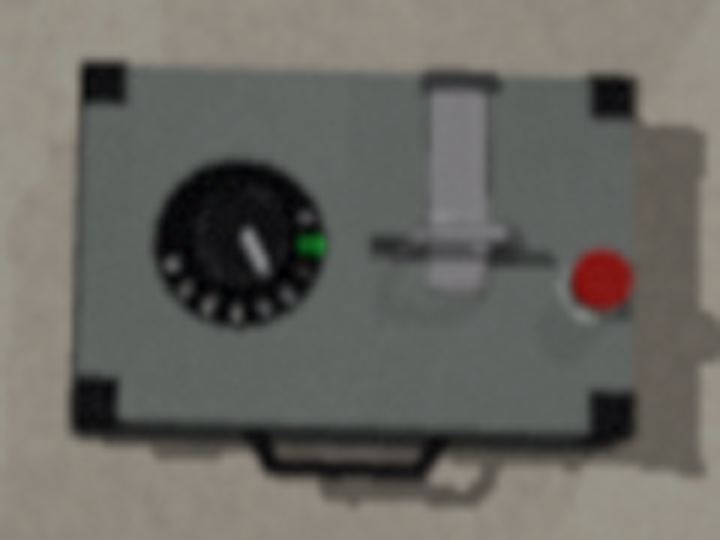

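The crop shows the white pointer about 65° clockwise of the green mark, at crop (312,245). That puts the dial near the -1.2 notch, so it needs three clicks. The case is aligned with the world axes to within about 2°. Moving towards the dial now.

```bash
cat > need.py <<'E'
import sys; from h import *
from scipy.spatial.transform import Rotation as R
# args: x y z yaw(of tool y axis, deg): shift/turn still needed, in row units
x,y,z,w=map(float,sys.argv[1:5]); a=np.radians(w); s=readout.read_state(); A=np.array(s["tcp_rot"])
Y=np.array([np.cos(a),np.sin(a),0]); Z=np.array([0,0,-1.]); B=np.c_[np.cross(Y,Z),Y,Z]
d=A.T@(np.array([x,y,z])-s["position"]); r=R.from_matrix(A.T@B).as_rotvec()
print("t",s["time_s"],"shift",np.round(d/.2,3),"turn",np.round(r/np.pi,3),"pos",np.round(s["position"],4),"F",np.round(s["force"],1),"open",round(s["opening"],3),"j6",np.round(s["joint_positions"][5],1),"yaw",round(np.degrees(np.arctan2(A[1,1],A[0,1])),1))
E
python3 -m pendant '[[-0.2,-0.18,0,0,0,0.04,-1],[-0.4,-0.36,0,0,0,0.08,-1],[-0.6,-0.54,0,0,0,0.12,-1],[-0.8,-0.72,0,0,0,0.16,-1],[-1,-0.89,0,0,0,0.2,-1],[-1,-0.89,0,0,0,0.24,-1],[-1,-0.89,0,0,0,0.26,-1]]'
python3 need.py 0.594 -0.157 0.29 -70
```

```text
time_s: 1.4
position: [0.3592, 0.3319, 0.2925]
tcp_rot: [[-0.34, 0.94, 0.001], [0.94, 0.34, -0.0], [-0.001, 0.0, -1.0]]
force: [-0.7, 0.4, -0.5]
opening: 0.998
grasp_force: 0.0
t 1.4 shift [-2.698  0.272  0.014] turn [0.    0.    0.499] pos [0.3592 0.3319 0.2925] F [-0.7  0.4 -0.5] open 0.998 j6 9.8 yaw 19.9
```

```bash

python3 -m pendant '[[-0.25,0.02,0,0,0,0.04,-1],[-0.5,0.05,0,0,0,0.08,-1],[-0.75,0.08,0,0,0,0.12,-1],[-1,0.1,0,0,0,0.16,-1],[-1,0.1,0,0,0,0.2,-1],[-1,0.1,0,0,0,0.24,-1],[-1,0.1,0,0,0,0.28,-1]]'
python3 need.py 0.594 -0.157 0.29 -70
```

```text
time_s: 2.1
position: [0.4466, 0.1528, 0.2924]
tcp_rot: [[0.507, 0.862, 0.0], [0.862, -0.507, 0.0], [0.0, 0.0, -1.0]]
force: [-0.1, 0.4, -0.7]
opening: 0.997
grasp_force: 0.0
t 2.1 shift [-0.962  1.421  0.012] turn [ 0.   -0.    0.22] pos [0.4466 0.1528 0.2924] F [-0.1  0.4 -0.7] open 0.997 j6 35.7 yaw -30.5
```

```bash

python3 -m pendant '[[-0.13,0.2,0,0,0,0.04,-1],[-0.26,0.4,0,0,0,0.08,-1],[-0.4,0.6,0,0,0,0.12,-1],[-0.54,0.8,0,0,0,0.16,-1],[-0.68,1,0,0,0,0.2,-1],[-0.68,1,0,0,0,0.22,-1],[-0.68,1,0,0,0,0.22,-1]]'
python3 need.py 0.594 -0.157 0.29 -70
python3 - <<'E'
from h import *
np.set_printoptions(precision=4,suppress=True)
c,M=T("wrist"); im,D=capture("wrist"); save("w2",im); P=cloud(c,M,D)
print(M)
for t in ["dial","shackle","open_mark"]:
    for q in look_for(t,"wrist")[:1]: print(t,q)
E
```

```text
time_s: 2.8
position: [0.5516, -0.0658, 0.2921]
tcp_rot: [[0.939, 0.345, -0.0], [0.345, -0.939, 0.0], [0.0, -0.0, -1.0]]
force: [-0.6, 0.4, -1.0]
opening: 1.0
grasp_force: 0.0
t 2.8 shift [0.042 0.501 0.01 ] turn [-0.    -0.     0.001] pos [ 0.5516 -0.0658  0.2921] F [-0.6  0.4 -1. ] open 1.0 j6 51.5 yaw -69.8
[[ 0.3451 -0.9027 -0.2569  0.6221]
 [-0.9386 -0.3317 -0.0952 -0.0398]
 [ 0.0007  0.274  -0.9617  0.3849]
 [ 0.      0.      0.      1.    ]]
dial {'extent': [368.5, 175.4, 423.6, 224.1], 'conf': 0.71}
shackle {'extent': [448.1, 210.4, 528.3, 251.2], 'conf': 0.79}
open_mark {'extent': [283.5, 75.3, 560.0, 280.8], 'conf': 0.96}
```

View pics/w2.png

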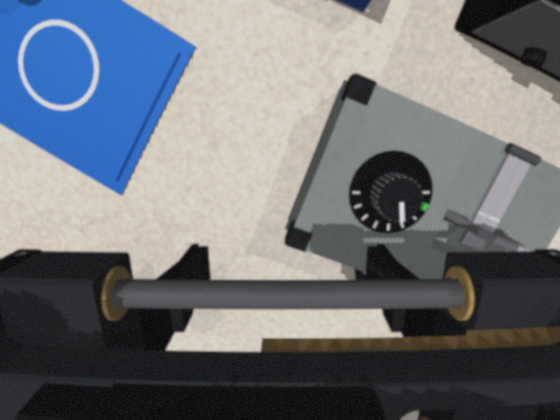

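The wrist view shows the dial's black disc at about (391,190), the pointer running from (402,203) to (403,225), and the green mark at (425,207). The shackle is at (485,232).

```bash
python3 - <<'E'
from h import *
np.set_printoptions(precision=4,suppress=True)
c,M=T("wrist"); im,D=capture("wrist"); P=cloud(c,M,D); z=P[...,2]
v,u=np.mgrid[:420,:560]; b=im.astype(int)
m=(u>355)&(u<430)&(v>160)&(v<240)&(z>.11)&(z<.12); p=P[m]
print("dial",len(p),cv2.minEnclosingCircle(p[:,:2].astype(np.float32)),p.mean(0))
g=(u>400)&(u<440)&(b[...,1]>b[...,0]+50)&(b[...,1]>b[...,2]+20); gp=plane(c,M,np.c_[u[g],v[g]],.085); print("green",gp.mean(0))
w=(u>396)&(u<409)&(v>198)&(v<224)&(b.min(2)>140); q=plane(c,M,np.c_[u[w],v[w]],.115)[:,:2]
print("ptr",q.mean(0)); vx,vy,_,_=cv2.fitLine(q.astype(np.float32),2,0,.01,.01).ravel(); print("dir",vx,vy,np.degrees(np.arctan2(vy,vx)))
m=(u>440)&(v>195)&(v<252)&(z>.122)&(z<.145); p=P[m]; print("bar",len(p),p.mean(0),p.min(0),p.max(0)); print(cv2.minAreaRect(p[:,:2].astype(np.float32)))
m=(u>300)&(v<225)&(z>.075)&(z<.09)
E
```

```text
dial 1598 ((0.5938800573348999, -0.1560148000717163), 0.0211970005184412) [ 0.5949 -0.1546  0.1152]
green [ 0.5939 -0.1945  0.085 ]
ptr [ 0.5845 -0.1619]
dir 0.90026194 0.4353487 25.807482
bar 457 [ 0.594  -0.2493  0.1315] [ 0.5886 -0.2755  0.1221] [ 0.5983 -0.2316  0.1364]
((0.5936638712882996, -0.25358036160469055), (0.009458419866859913, 0.04403412714600563), 1.3180030584335327)
```

```bash

python3 -m pendant '[[0.02,0.25,0,0,0,0,-1],[0.042,0.498,0,0,0,0,-1],[0.042,0.498,0.2,0,0,0,-1],[0.042,0.498,0.4,0,0,0,-1],[0.042,0.498,0.55,0,0,0,-1],[0.042,0.498,0.55,0,0,0,-1]]'
python3 need.py 0.594 -0.1563 0.162 -70
```

```text
time_s: 3.65
position: [0.5908, -0.1525, 0.178]
tcp_rot: [[0.937, 0.349, -0.01], [0.349, -0.937, 0.004], [-0.007, -0.007, -1.0]]
force: [0.6, 0.9, 0.4]
opening: 0.999
grasp_force: 0.0
t 3.65 shift [0.009 0.024 0.08 ] turn [-0.002  0.002  0.002] pos [ 0.5908 -0.1525  0.178 ] F [0.6 0.9 0.4] open 0.999 j6 44.6 yaw -69.6
```

```bash

python3 -m pendant '[[0,0,0.05,0,0,0,-1],[0,0,0.1,0,0,0,-1],[0,0,0.1,0,0,0,-1],[0,0,0.1,0,0,0,-1]]'
python3 need.py 0.594 -0.1563 0.162 -70
python3 -m pendant '[[0,0,0,0,0,0,0],[0,0,0,0,0,0,1],[0,0,0,0,0,0,1],[0,0,0,0,0,0,1],[0,0,0,0,0,0,1],[0,0,0,0,0,0,1]]'
python3 need.py 0.594 -0.1563 0.162 -70
```

```text
time_s: 4.05
position: [0.5941, -0.1547, 0.1631]
tcp_rot: [[0.937, 0.348, 0.001], [0.348, -0.937, -0.001], [0.001, 0.001, -1.0]]
force: [-0.7, 0.8, -0.7]
opening: 0.999
grasp_force: 0.0
t 4.05 shift [-0.003  0.007  0.006] turn [ 0.    -0.     0.002] pos [ 0.5941 -0.1547  0.1631] F [-0.7  0.8 -0.7] open 0.999 j6 44.6 yaw -69.6
time_s: 4.65
position: [0.5937, -0.1546, 0.1623]
tcp_rot: [[0.938, 0.348, -0.0], [0.348, -0.938, -0.0], [-0.0, 0.0, -1.0]]
force: [0.1, 0.0, 0.8]
opening: 0.537
grasp_force: 0.0
t 4.65 shift [-0.001  0.008  0.001] turn [0.    0.    0.002] pos [ 0.5937 -0.1546  0.1623] F [0.1 0.  0.8] open 0.537 j6 44.6 yaw -69.6
```

```bash

python3 -m pendant '[[0,0,0,0,0,0,1],[0,0,0,0,0,0,1],[0,0,0,0,0,0,1]]'
python3 need.py 0.594 -0.1563 0.162 -70
```

```text
time_s: 4.95
position: [0.5942, -0.1561, 0.1623]
tcp_rot: [[0.938, 0.348, 0.001], [0.348, -0.938, -0.002], [0.001, 0.003, -1.0]]
force: [0.6, -5.9, -2.6]
opening: 0.451
grasp_force: 30.0
t 4.95 shift [-0.001  0.001  0.001] turn [ 0.001 -0.     0.002] pos [ 0.5942 -0.1561  0.1623] F [ 0.6 -5.9 -2.6] open 0.451 j6 44.6 yaw -69.6
```

```bash

python3 -m pendant '[[0,0,0,0,0,-0.03,1],[0,0,0,0,0,-0.06,1],[0,0,0,0,0,-0.09,1],[0,0,0,0,0,-0.12,1],[0,0,0,0,0,-0.15,1],[0,0,0,0,0,-0.18,1],[0,0,0,0,0,-0.21,1],[0,0,0,0,0,-0.24,1]]'
python3 need.py 0.594 -0.1563 0.162 0
python3 -m pendant '[[0,0,0,0,0,-0.03,1],[0,0,0,0,0,-0.06,1],[0,0,0,0,0,-0.09,1],[0,0,0,0,0,-0.12,1],[0,0,0,0,0,-0.143,1],[0,0,0,0,0,-0.143,1],[0,0,0,0,0,-0.143,1]]'
python3 need.py 0.594 -0.1563 0.162 0
```

```text
time_s: 5.75
position: [0.5943, -0.1561, 0.1623]
tcp_rot: [[0.443, 0.896, 0.002], [0.896, -0.443, -0.002], [-0.001, 0.003, -1.0]]
force: [1.0, -5.3, -2.5]
opening: 0.45
grasp_force: 30.0
t 5.75 shift [-0.002 -0.001  0.001] turn [ 0.001  0.001 -0.146] pos [ 0.5943 -0.1561  0.1623] F [ 1.  -5.3 -2.5] open 0.45 j6 1.3 yaw -26.3
time_s: 6.45
position: [0.5943, -0.1561, 0.1622]
tcp_rot: [[0.012, 1.0, 0.002], [1.0, -0.012, -0.003], [-0.003, 0.002, -1.0]]
force: [2.2, -4.7, -2.8]
opening: 0.454
grasp_force: 30.0
t 6.45 shift [-0.001 -0.002  0.001] turn [ 0.001  0.001 -0.004] pos [ 0.5943 -0.1561  0.1622] F [ 2.2 -4.7 -2.8] open 0.454 j6 -24.3 yaw -0.7
```

```bash

python3 -m pendant '[[0,0,0,0,0,0,-1],[0,0,0,0,0,0,-1],[0,0,0,0,0,0,-1],[0,0,0,0,0,0,-1],[0,0,-0.2,0,0,0,-1],[0,0,-0.4,0,0,0,-1],[-0.2,0,-0.6,0,0,0,-1],[-0.4,0,-0.64,0,0,0,-1]]'
python3 -m pendant '[[-0.2,0,0,0,0,0,-1],[-0.25,0,0,0,0,0,-1],[-0.25,0,0,0,0,0,-1],[-0.25,0,0,0,0,0,-1]]'
python3 need.py 0.594 -0.2575 0.2 0
python3 - <<'E'
from h import *
c,M=T("wrist"); im,D=capture("wrist"); save("w3",im)
E
```

```text
time_s: 7.25
position: [0.5943, -0.2338, 0.295]
tcp_rot: [[0.008, 1.0, 0.006], [1.0, -0.008, -0.003], [-0.003, 0.006, -1.0]]
force: [0.6, -0.4, -0.8]
opening: 0.99
grasp_force: 0.0
time_s: 7.65
position: [0.5916, -0.2833, 0.2895]
tcp_rot: [[0.012, 1.0, -0.002], [1.0, -0.012, 0.002], [0.002, -0.002, -1.0]]
force: [-1.2, -0.4, -0.3]
opening: 0.999
grasp_force: 0.0
t 7.65 shift [0.128 0.011 0.448] turn [-0.001 -0.001 -0.004] pos [ 0.5916 -0.2833  0.2895] F [-1.2 -0.4 -0.3] open 0.999 j6 -34.7 yaw -0.7
```

View pics/w3.png

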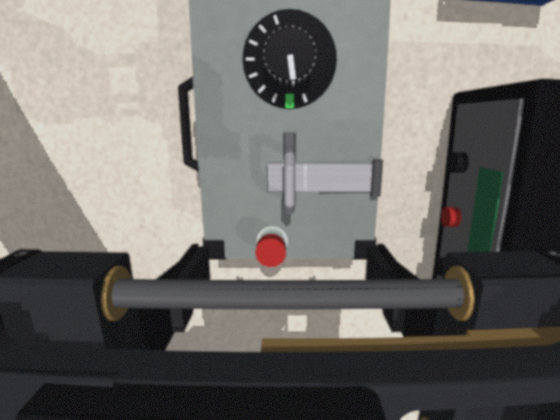

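The pointer at (291,55)–(294,80) now aims at the green mark at (290,101). The shackle bar runs from (289,132) to (289,208). I'll check the dial angle and measure the bar.

```bash
python3 - <<'E'
from h import *
np.set_printoptions(precision=4,suppress=True)
c,M=T("wrist"); im,D=capture("wrist"); P=cloud(c,M,D); z=P[...,2]
v,u=np.mgrid[:420,:560]; b=im.astype(int)
m=(u>235)&(u<345)&(v<120)&(z>.11)&(z<.12); p=P[m]
(dc,_)=cv2.minEnclosingCircle(p[:,:2].astype(np.float32)); print("dial",dc)
g=(u>270)&(u<310)&(v<115)&(b[...,1]>b[...,0]+50)&(b[...,1]>b[...,2]+20); gp=plane(c,M,np.c_[u[g],v[g]],.085).mean(0); print("green",gp,np.degrees(np.arctan2(gp[1]-dc[1],gp[0]-dc[0])))
w=(u>284)&(u<300)&(v>52)&(v<79)&(b.min(2)>140); q=plane(c,M,np.c_[u[w],v[w]],.115)[:,:2]
vx,vy,_,_=cv2.fitLine(q.astype(np.float32),2,0,.01,.01).ravel(); print("ptr",q.mean(0),np.degrees(np.arctan2(vy,vx)))
m=(u>270)&(u<310)&(v>120)&(v<225)&(z>.122)&(z<.145); p=P[m]; print("bar",len(p),p.min(0),p.max(0),np.median(p[:,2])); print(cv2.minAreaRect(p[:,:2].astype(np.float32)))
E
```

```text
dial (0.5942677855491638, -0.15735074877738953)
green [ 0.5942 -0.1905  0.085 ] -90.11059238146439
ptr [ 0.5958 -0.1662] -82.63691
bar 649 [ 0.5888 -0.2834  0.122 ] [ 0.5975 -0.2323  0.1359] 0.1331092170036047
((0.5932921171188354, -0.25789180397987366), (0.05111683905124664, 0.008401117287576199), 89.16883850097656)
```

```bash

python3 -m pendant '[[0.15,0,0.1,0,0,0,-1],[0.2,0,0.25,0,0,0,-1],[0.2,0,0.33,0,0,0,-1],[0.2,0,0.33,0,0,0,-1],[0.2,0,0.33,0,0,0,-1]]'
python3 - <<'E'
from h import *
np.set_printoptions(precision=4,suppress=True)
c,M=T("wrist"); im,D=capture("wrist"); P=cloud(c,M,D); z=P[...,2]
m=(z>.11)&(z<.12); m[:,:180]=0; m[:,400:]=0; m[220:]=0; n,l,st,ce=cv2.connectedComponentsWithStats(m.astype(np.uint8)); k=1+st[1:,4].argmax(); print(st[k])
dc,_=cv2.minEnclosingCircle(P[l==k][:,:2].astype(np.float32)); print(dc)
x0,y0,w,h=st[k][:4]; x0=max(0,x0-30); y0=max(0,y0-30); np.save("o.npy",[x0,y0])
save("w4",cv2.resize(im[y0:y0+h+70,x0:x0+w+60],None,fx=3,fy=3,interpolation=cv2.INTER_CUBIC)[:600,:800]); print(x0,y0)
E
```

```text
time_s: 8.25
position: [0.5929, -0.2436, 0.2244]
tcp_rot: [[0.011, 1.0, -0.0], [1.0, -0.011, 0.0], [0.0, -0.0, -1.0]]
force: [0.1, 0.6, 0.6]
opening: 0.999
grasp_force: 0.0
[ 255   65   68   73 3621]
(0.5944199562072754, -0.1569063365459442)
225 35
```

View pics/w4.png

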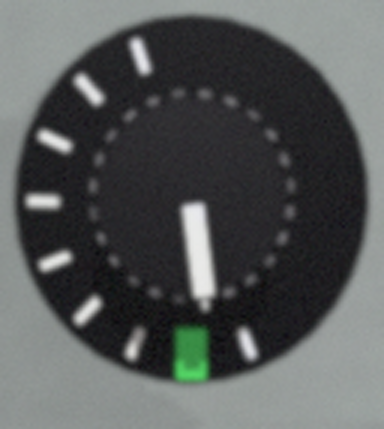

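The pointer rests about 8° (0.14 rad) anticlockwise past the green mark, running from crop (192,205) to (205,298) with the green at (191,352). That is too close to the limit, so I'll pinch the dial again and turn it back.

```bash
python3 need.py 0.5943 -0.1567 0.162 0
python3 -m pendant '[[0.2,0.005,0,0,0,0,-1],[0.434,0.002,0,0,0,0,-1],[0.434,0.002,0,0,0,0,-1],[0.434,0.002,0.15,0,0,0,-1],[0.434,0.002,0.31,0,0,0,-1],[0.434,0.002,0.31,0,0,0,-1],[0.434,0.002,0.31,0,0,0,-1]]'
python3 need.py 0.5943 -0.1567 0.162 0
```

```text
t 8.3 shift [ 0.438 -0.     0.316] turn [ 0.     0.    -0.004] pos [ 0.5933 -0.2443  0.2252] F [0.6 0.2 0.1] open 0.996 j6 -31.7 yaw -0.7
time_s: 9.0
position: [0.5945, -0.1585, 0.1631]
tcp_rot: [[0.013, 1.0, 0.001], [1.0, -0.013, -0.0], [-0.0, 0.001, -1.0]]
force: [0.3, 0.9, 0.2]
opening: 0.999
grasp_force: 0.0
t 9.0 shift [ 0.009 -0.001  0.005] turn [ 0.     0.    -0.004] pos [ 0.5945 -0.1585  0.1631] F [0.3 0.9 0.2] open 0.999 j6 -24.6 yaw -0.7
```

```bash

python3 -m pendant '[[0.005,0,0,0,0,0,1],[0.005,0,0,0,0,0,1],[0.005,0,0,0,0,0,1],[0.005,0,0,0,0,0,1],[0.005,0,0,0,0,0,1],[0.005,0,0,0,0,0,1],[0.005,0,0,0,0,0,1],[0.005,0,0,0,0,0,1]]' | tail -2
python3 -m pendant '[[0,0,0,0,0,0,1],[0,0,0,0,0,0.015,1],[0,0,0,0,0,0.03,1],[0,0,0,0,0,0.045,1],[0,0,0,0,0,0.045,1],[0,0,0,0,0,0.045,1]]' | tail -2
python3 need.py 0.5943 -0.1567 0.162 0
python3 -m pendant '[[0,0,0,0,0,0,0.2],[0,0,0,0,0,0,-1],[0,0,0,0,0,0,-1],[0,0,0,0,0,0,-1],[0,0,0,0,0,0,-1],[0,0,-0.15,0,0,0,-1],[0,0,-0.31,0,0,0,-1],[-0.2,0,-0.31,0,0,0,-1]]'
python3 -m pendant '[[-0.2,0,0,0,0,0,-1],[-0.23,0,0,0,0,0,-1],[-0.23,0,0,0,0,0,-1],[-0.23,0,0,0,0,0,-1]]'|head -2
python3 - <<'E'
from h import *
im,D=capture("wrist"); save("w5",cv2.resize(im[35:178,215:363],None,fx=3,fy=3,interpolation=cv2.INTER_CUBIC)[:600,:800])
E
```

```text
opening: 0.446
grasp_force: 30.0
opening: 0.45
grasp_force: 30.0
t 10.4 shift [ 0.001 -0.     0.001] turn [ 0.     0.    -0.049] pos [ 0.5943 -0.1569  0.1623] F [ 2.  -0.1 -0.6] open 0.45 j6 -16.4 yaw -8.7
time_s: 11.2
position: [0.5903, -0.1937, 0.2286]
tcp_rot: [[0.148, 0.989, 0.007], [0.989, -0.148, -0.002], [-0.001, 0.007, -1.0]]
force: [0.7, -1.7, 0.3]
opening: 0.964
grasp_force: 0.0
time_s: 11.6
position: [0.5805, -0.2409, 0.2239]
```

View pics/w5.png

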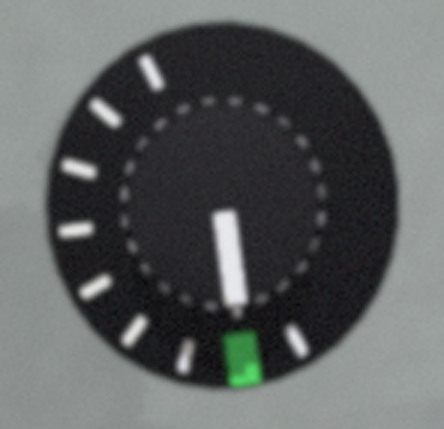

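The image has rotated 8° with the tool. The pointer direction at (224,212)–(236,303) now lines up with the green mark at (242,358) to within 1°. On to the shackle.

```bash
python3 need.py 0.5938 -0.2585 0.179 0
```

```text
t 11.65 shift [-0.079  0.079  0.224] turn [-0.    -0.    -0.049] pos [ 0.5806 -0.2405  0.2238] F [ 0.5 -0.1 -0.5] open 1.0 j6 -23.9 yaw -8.8
```

```bash

python3 -m pendant '[[-0.079,0.079,0,0,0,-0.025,-1],[-0.079,0.079,0,0,0,-0.049,-1],[-0.079,0.079,0,0,0,-0.049,-1],[-0.079,0.079,0.1,0,0,-0.049,-1],[-0.079,0.079,0.2,0,0,-0.049,-1],[-0.079,0.079,0.224,0,0,-0.049,-1],[-0.079,0.079,0.224,0,0,-0.049,-1],[-0.079,0.079,0.224,0,0,-0.049,-1]]' |tail -2
python3 need.py 0.5938 -0.2585 0.179 0
python3 -m pendant '[[0,0,0,0,0,0,1],[0,0,0,0,0,0,1],[0,0,0,0,0,0,1],[0,0,0,0,0,0,1],[0,0,0,0,0,0,1],[0,0,0,0,0,0,1],[0,0,0,0,0,0,1],[0,0,0,0,0,0,1]]' |tail -2
python3 -m pendant '[[0,0,0,0,0,0,1],[0,0,0,0,0,0,1],[0,0,0,0,0,0,1],[0,0,0,0,0,0,1],[0,0,0,0,0,0,1]]' |tail -2
python3 need.py 0.5938 -0.2585 0.179 0
```

```text
opening: 0.996
grasp_force: 0.0
t 12.45 shift [ 0.005 -0.003  0.005] turn [0. 0. 0.] pos [ 0.5945 -0.2595  0.1801] F [0.2 0.7 0.5] open 0.996 j6 -33.5 yaw 0.0
opening: 0.356
grasp_force: 0.0
opening: 0.091
grasp_force: 30.0
t 13.75 shift [ 0.007 -0.001  0.002] turn [-0. -0.  0.] pos [ 0.5941 -0.2598  0.1794] F [-0.4  0.1  0. ] open 0.091 j6 -33.5 yaw 0.0
```

```bash

python3 -m pendant '[[0,0,-0.01,0,0,0,1],[0,0,-0.02,0,0,0,1],[0,0,-0.03,0,0,0,1],[0,0,-0.04,0,0,0,1],[0,0,-0.05,0,0,0,1],[0,0,-0.05,0,0,0,1]]' |tail -2
python3 need.py 0.5938 -0.2585 0.179 0
```

```text
opening: 0.091
grasp_force: 29.9
t 14.35 shift [ 0.007 -0.002  0.054] turn [0. 0. 0.] pos [ 0.5943 -0.26    0.1899] F [ 0.  -0.3 -3.1] open 0.091 j6 -33.5 yaw 0.0
```

```bash

python3 -m pendant '[[0,0,-0.04,0,0,0,1],[0,0,-0.08,0,0,0,1],[0,0,-0.12,0,0,0,1],[0,0,-0.16,0,0,0,1],[0,0,-0.2,0,0,0,1],[0,0,-0.25,0,0,0,1],[0,0,-0.35,0,0,0,1],[0,0,-0.45,0,0,0,1]]' |tail -2
python3 -m pendant '[[0,0,-0.1,0,0,0,1],[0,0,-0.1,0,0,0,1],[0,0,-0.1,0,0,0,1]]' |tail -2
python3 need.py 0.594 0.231 0.30 0
```

```text
opening: 0.092
grasp_force: 29.9
opening: 0.091
grasp_force: 29.9
t 15.45 shift [ 2.454e+00  1.000e-03 -2.000e-03] turn [0. 0. 0.] pos [ 0.594  -0.2598  0.2998] F [-1.   0.5 -3.2] open 0.091 j6 -33.5 yaw 0.0
```

Still held. Next I'll carry it in +y, which is tool +x, by 0.49 m.

```bash

python3 -m pendant '[[0.1,0,0,0,0,0,1],[0.25,0,0,0,0,0,1],[0.4,0,0,0,0,0,1],[0.55,0,0,0,0,0,1],[0.7,0,0,0,0,0,1],[0.82,0,0,0,0,0,1],[0.9,0,0,0,0,0,1],[0.95,0,0,0,0,0,1]]' |tail -2
python3 -m pendant '[[0.1,0,0,0,0,0,1],[0.25,0,0,0,0,0,1],[0.4,0,0,0,0,0,1],[0.55,0,0,0,0,0,1],[0.7,0,0,0,0,0,1],[0.82,0,0,0,0,0,1],[0.9,0,0,0,0,0,1],[0.95,0,0,0,0,0,1]]' |tail -2
python3 -m pendant '[[0.1,0,0,0,0,0,1],[0.25,0,0,0,0,0,1],[0.4,0,0,0,0,0,1],[0.5,0,0,0,0,0,1],[0.55,0,0,0,0,0,1],[0.55,0,0,0,0,0,1],[0.55,0,0,0,0,0,1],[0.55,0,0,0,0,0,1]]' |tail -2
python3 need.py 0.594 0.231 0.30 0
python3 - <<'E'
from h import *
im,_=capture("scene"); save("end",im); im,_=capture("top"); x=cv2.resize(im[130:240,145:405],None,fx=3,fy=3,interpolation=cv2.INTER_CUBIC); save("end2",x[:600,:800])
E
```

```text
opening: 0.084
grasp_force: 29.9
opening: 0.087
grasp_force: 29.9
opening: 0.089
grasp_force: 29.9
t 17.85 shift [ 0.011 -0.001 -0.003] turn [-0.  0. -0.] pos [0.5942 0.2288 0.2994] F [ 0.6  0.7 -2.2] open 0.089 j6 11.1 yaw -0.1
```

View pics/end.png

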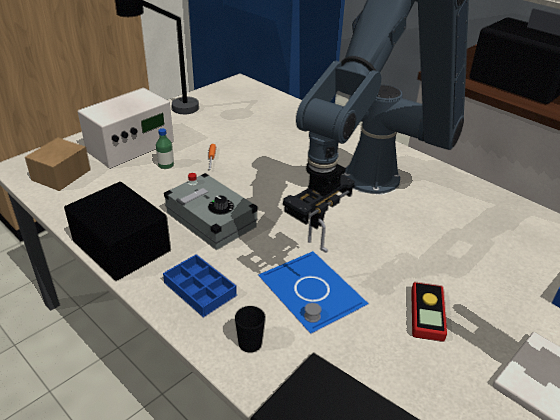

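View pics/end2.png

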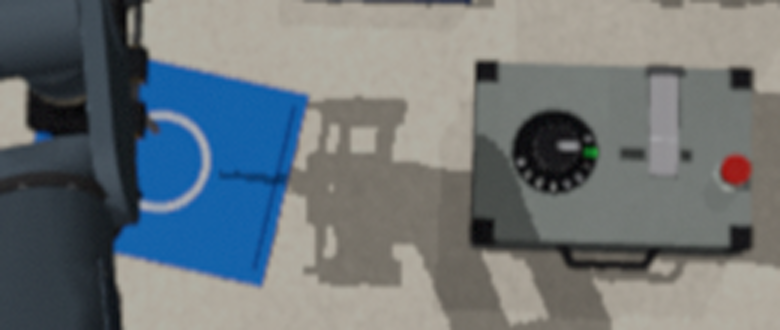

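The scene view shows the shackle hanging upright from the gripper at (318,235), over the mat. The top crop shows the dial pointer at (570,147) aimed at the green mark at (592,153), and the jar and spool are where they were. I'll let it settle briefly and hand in.

```bash
python3 -m pendant '[[0,0,0,0,0,0,1],[0,0,0,0,0,0,1],[0,0,0,0,0,0,1],[0,0,0,0,0,0,1]]' |tail -2; python3 -c "from rig import bot; print(bot.hand_in())"
```

```text
opening: 0.092
grasp_force: 29.9
the job is handed in; nothing more can be done
None
```

I handed the job in with the dial at the green mark and the shackle held upright and still above the mat's ring, feet about 16 cm above the bench; no verdict came back.

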